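# Seat the sieve cup in its stand

### The arm

A 6-joint arm with a two-finger parallel gripper is mounted at the origin on the work surface. World frame = base frame: x ahead of the robot, y to its left, z up, the work surface at z = 0. Lengths are in m, angles in rad, forces in N, time in s.
With the tool pointing down it reaches from about 0.3 to 0.875 m from the base axis. Payload 6.4 kg.
Tool frame: the origin (TCP) lies between the finger pads; the fingertips stand ctrl.tip_reach ahead of it and the grasp point (between the pads) lies 11 mm behind it (ctrl.tip_reach is the distance from the TCP to the fingertips, in m); z points along the fingers, x is the direction in which the jaws open and shut, and the axes are right-handed (so a half turn about z gives the same grasp; the last joint's range is limited). The gripper opens to 85 mm and grips with 20 to 120 N. Pads are 22 mm wide; open, the fingers measure 114 mm over their backs; the gripper's body (76 mm by 85 mm) begins 54 mm behind the grasp point. The pads swing forward as they close: fully open they stand 13 mm farther back than shut.
Start: joints at [0.934, 0.181, 1.607, -0, 1.354, -0.206], TCP at [0.24, 0.522, 0.239] pointing down, gripper open.
Joint ranges: [-2.99, 2.99], [-0.89, 2.07], [0.3, 2.58], [-1.14, 4.28], [0, 2.63], [-3.12, 3.12]. Speed limits (rad/s): [2.57, 2.57, 3.01, 3.14, 3.14, 3.14].

### API

Orientations are given as a unit quaternion [w, x, y, z].
In Python, from bench import telemetry, viewer, ticket, nets, ctrl gives the robot as it stands.
- The arm moves only by the tool step_arm, never from a script. Its argument "plan" is a list of rows, each a list of 2 entries, a list of its own where there are three numbers: the shift along the tool's x, y, z in m, then the turn, a rotation vector about the tool's x, y, z in degrees. A call has 1 to 5 rows; each row is the pose to reach, as a shift and turn from the pose commanded when the call began, along the tool's axes at that moment; what a row does not reach only later rows make up. A row lasts 1/10 s, in which the tool goes at most 50 mm and 8.59 degrees, less where a joint would pass 70% of its speed; a pose out of reach is approached as far as the arm can. A call with a gripper value outside its range is refused whole. "fingers" is the opening in per cent of the stroke, from 0 (shut) to 100 (fully open), set as the call begins (left out, the last holds). The fingers move at their own pace and stop on an object; the grip force is fixed at half the most. Time passes only in rows, so rows that repeat a pose let the fingers close. It gives the time, the measured TCP pose, the force and the opening at its end, in the units of the state.
- telemetry.get_obs(): the state, without advancing time (a new reading comes with each control period).
- viewer.camera(name): name is "side" or "top" or "wrist"; returns the picture (400x640x3 uint8, red, green, blue); there is no depth.
- viewer.get_calibration(name): a dict with "K" (3x3 intrinsics, pixels), "origin" and "orientation" of the camera in the world. Camera axes: x right, y up, looking along -z (the intrinsics and any distortion apply to the point x, -y, -z); pixel columns grow to the right and rows downward; lengths in m; the calibration is good to about 2 mm. A picture is of the moment at which its call begins: read the wrist's pose just before it. get_calibration takes no time and is no camera call; for the wrist camera it gives the pose at the moment of the call.
- ticket.hand_in(): hands the job in, once; it reports no verdict.
Trained networks look in the newest picture that a camera, given by its name, has taken for a name from the list of things; names that differ only in an ending like _2 or _b are one class to them, and where a whole thing is asked for, a point or a joint stands for the part that bears it (a point fixed in the world has none). Each returns a list of dicts, best first, with "score" (0 to 1); they miss things now and then, are a little off and sometimes report something else, mostly with a low value. They report only what shows in the picture. A call takes as long as a camera call. They do not tell look-alikes from the thing itself.
- nets.boxes_of(thing, camera): "extent" ([left, top, right, bottom] in pixels, round what is visible of it).
The state is a dict: "time_s": time; "q": joint angles; "dq": joint speeds; "joint_efforts": joint torques, N m; "eef_pos": TCP position; "eef_rot": TCP orientation; "wrist_force": force on the tool from outside, world axes, zero at the start; "torque": the same for the moment, N m; "opening": opening from 0.0 (shut) to 1.0 (fully open).
Only numpy, scipy, OpenCV 4.12 (cv2) and the standard library are available. Lean on these libraries where they do the work, as an engineer would, in place of code of your own. Each camera call takes 0.05 s, during which the arm holds its last target.

### The job

Put the steel sieve cup into the tapered sleeve of the sieve stand, then press down on it, gently and without ramming, until the black sleeve is fully home on its ring. Let go and leave the cup sitting centred and upright there; do not disturb the jar, paper cup or pliers.

Things in the scene. Friction and masses are not known exactly. Their poses are not given: they have to be found in the camera images.
- sieve_cup: Loose steel sieve cup, 0.15-0.27 kg, standing upright. Origin: centre of its underside, z up its axis. Outside a cone of 15 degrees half angle: 36 mm across at the bottom, 65.5 mm across 55 mm up; lip 71 mm across at 55 to 59 mm. Total height 88 mm. Fully nested in the sleeve, its underside lies 21 mm below the sleeve's underside.
- cup_handle (a point): Middle of the cup's bridge handle, 82 mm above the cup's underside, axes as the cup's: a flat bar 70 mm long (x), 10 mm wide (y), 12 mm high, across the mouth. Below it is free down to the lip, 23 mm under this point, but for its end posts 33 mm to either side. Grasp from above, closing along y.
- stand: Fixed sieve stand. Origin on the table, exactly under the vertical axis of ring and sleeve. Foot plate 8 mm thick, from -57 to +107 mm in its x and 55 mm to either side; post 12 mm thick, 170 mm tall, at x = +85 mm; glass catch jar 72 mm across on the axis, rim 58 mm high. Pressing down on it with 20 N or more overloads it.
- ring_axis (a point): Fixed point on the stand's vertical axis, 100 mm above the table: the LOWEST height of the upper face of the aluminium ring (84 mm across, 20 mm high). The ring is clamped on the post anywhere from 0 to 55 mm above this point; its real height is NOT measured and must be felt or seen.
- sleeve (a joint): Black plastic sleeve sliding in the ring: 0 fully up (its top 16 mm above the ring's upper face), 0.012 m fully home (top 4 mm above, its flange on the ring, solid stop). Starts at 0 to 0.003. Stiff: moves under a push of 6-9 N, stays put under the cup's weight. 18 mm high, flange 82 mm across, conical bore matching the cup: 57 mm across at top, 47 at bottom.
- frit_jar: Bystander: closed glass jar, 60 mm across, 85 mm tall. Origin at the centre of its underside.
- paper_cup: Bystander: small open paper cup, 60 mm across at the mouth, 60 mm tall. Origin at the centre of its underside.
- pliers: Bystander: pliers lying flat, about 170 mm long along their x, 13 mm high. Origin near the pivot, on the table.
- cushion (a joint): The post, with ring and sleeve, rides on a stiff cushion in the foot: how far it has sunk under the load put on it, 1 mm for each 12.5 N, cup's weight included; springs back. Over 0.0016 m (20 N) the stand is overloaded.
Mind the look-alikes: they are no part of the job. There is more than one size of the stand; the one meant has the size given above. What is shaped like the sieve_cup but red is not meant.

How it is judged:
By the outcome, as a careful person would: the job done as asked, in the order asked, and still so for the second after the job is handed in, with the robot touching nothing.
It also fails if it takes over 58 s, if anything falls off the work surface, if the arm or the gripper's body presses on something with over 40 N, if the wrist force passes 120 N, or if a joint passes its speed limit or range.

## Working session

There is one attempt and no reset: what is moved stays moved. The work goes in short steps, Python scripts to look and compute and a tool call to move; the robot and the scene stay as the last step left them, time stands still between calls to the robot, and variables do not carry over. Pictures are saved under pics/ and viewed, and the job is handed in when it is done.

Besides the shell and the picture viewer there is one more tool, called after "Emit:" as name([rows], argument=value, ...), one row to a line, values as JSON. step_arm: Moves the arm, as the interface text tells. Its arguments: {"type":"object","properties":{"plan":{"type":"array"},"fingers":{"type":"number"}},"required":["plan"]}

```bash
ls; mkdir -p pics; python3 - <<'E'
from bench import telemetry, viewer, ticket, nets, ctrl
import cv2
o=telemetry.get_obs();print(o, ctrl.tip_reach)
for n in ["side","top","wrist"]:
    c=viewer.get_calibration(n);print(n,c)
    im=viewer.camera(n);cv2.imwrite(f"pics/{n}0.png",im[:,:,::-1])
    for t in ["sieve_cup","stand","sleeve","frit_jar","paper_cup","pliers"]:
        print(t,[(d["extent"],round(d["score"],2)) for d in nets.boxes_of(t,n)])
E
```

```text
pics
{'time_s': 0.0, 'q': array([ 9.33662188e-01,  1.81507844e-01,  1.60802798e+00, -2.48460236e-05,
        1.35377266e+00, -2.06316289e-01]), 'dq': array([-1.77674168e-03,  7.56949530e-04,  6.67900908e-05,  1.10306181e-03,
       -5.36506341e-04,  1.45676605e-03]), 'joint_efforts': array([ 7.71559698e-04, -4.44857848e+01, -3.51349890e+01, -3.56802946e-05,
        8.66296585e-03, -5.75206997e-06]), 'eef_pos': array([0.23979978, 0.52201621, 0.23839315]), 'eef_rot': array([ 3.16504207e-04,  8.41905023e-01,  5.39625051e-01, -7.97489475e-04]), 'wrist_force': array([-0.29157009, -0.41171528, -0.07679357]), 'torque': array([ 0.05002611, -0.00025152,  0.00304181]), 'opening': 1.0036380987983164} 0.008
side {'K': array([[505.16395225,   0.        , 322.8070676 ],
       [  0.        , 505.16395225, 197.5134616 ],
       [  0.        ,   0.        ,   1.        ]]), 'origin': array([ 0.05629539, -0.48960609,  0.88993956]), 'orientation': array([ 0.878459  ,  0.33050001, -0.12830624, -0.32033894])}
sieve_cup [([230.4, 214.4, 262.9, 252.1], 0.59), ([238.8, 163.2, 269.3, 201.6], 0.58)]
stand [(
[... 992 characters left out ...]
], 0.77), ([335.3, 255.2, 356.1, 279.5], 0.75), ([191.9, 206.4, 211.5, 224.4], 0.69)]
frit_jar [([417.1, 220.7, 448.0, 240.7], 0.67)]
paper_cup [([253.3, 153.4, 274.0, 177.5], 0.67)]
pliers [([418.5, 119.5, 449.7, 177.9], 0.76)]
wrist {'K': array([[316.65197839,   0.        , 319.28158208],
       [  0.        , 316.65197839, 197.3651009 ],
       [  0.        ,   0.        ,   1.        ]]), 'origin': array([0.1698418 , 0.55573281, 0.37467144]), 'orientation': array([ 0.83223136, -0.1287297 , -0.08202362,  0.53300258])}
sieve_cup [([148.7, 393.3, 159.4, 400.0], 0.63)]
stand [([255.0, 329.1, 310.5, 360.3], 0.77), ([0.0, 351.5, 33.3, 400.0], 0.75)]
sleeve []
frit_jar []
paper_cup []
pliers []
```

View pics/side0.png

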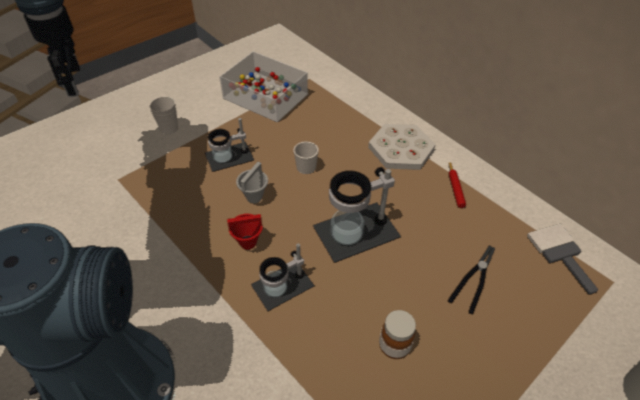

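View pics/top0.png

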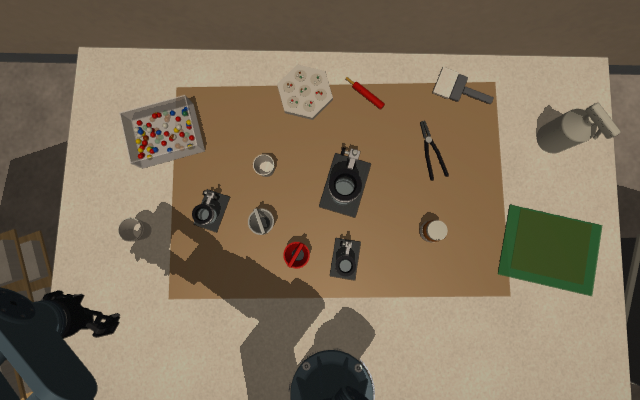

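View pics/wrist0.png

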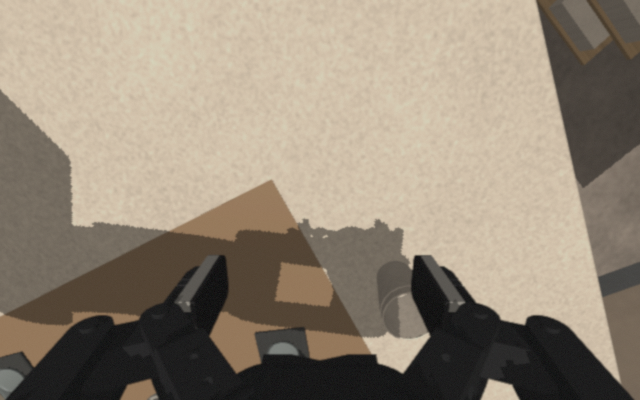

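Candidates, as top-view and side-view pixels:
- **Steel cup:** grey with a bridge handle at top (261,220), side (254,182). The red copy is at top (296,255), side (246,230). The paper cup is at top (264,165), side (305,157).
- **Stand:** the large one is at top (346,183), side (357,210). The small ones are at top (208,210) and (346,256).

I choose the grey cup and the large stand, since its plate is about 58 px, or 164 mm. Next I'll check both in close crops.

```bash
cat > h.py <<'E'
import numpy as np, cv2
from scipy.spatial.transform import Rotation as R
from bench import telemetry, viewer, ticket, nets, ctrl
def rot(q): return R.from_quat([q[1],q[2],q[3],q[0]]).as_matrix()
def proj(c,P):
    P=np.atleast_2d(P); p=(P-c["origin"])@rot(c["orientation"])
    p=p*[1,-1,-1]; u=p@c["K"].T; return u[:,:2]/u[:,2:]
def ray(c,uv):
    d=np.linalg.inv(c["K"])@[uv[0],uv[1],1]; d=rot(c["orientation"])@(d*[1,-1,-1]); return c["origin"],d
def atz(c,uv,z):
    o,d=ray(c,uv); return o+d*(z-o[2])/d[2]
def tri(c1,u1,c2,u2):
    o1,d1=ray(c1,u1);o2,d2=ray(c2,u2);d1/=np.linalg.norm(d1);d2/=np.linalg.norm(d2)
    t=np.linalg.lstsq(np.c_[d1,-d2],o2-o1,rcond=None)[0]
    a=o1+d1*t[0];b=o2+d2*t[1];return (a+b)/2,np.linalg.norm(a-b)
def crop(f,x0,y0,w,h,s,out,draw=[]):
    im=cv2.imread(f)[y0:y0+h,x0:x0+w]; im=cv2.resize(im,None,fx=s,fy=s,interpolation=cv2.INTER_CUBIC)
    for uv,col in draw:
        for u in uv: cv2.circle(im,(int((u[0]-x0+.5)*s),int((u[1]-y0+.5)*s)),1,col,-1)
    cv2.imwrite(out,im); return im
def circ(x,y,z,r,n=72):
    a=np.linspace(0,2*np.pi,n,endpoint=False); return np.c_[x+r*np.cos(a),y+r*np.sin(a),z+0*a]
E
python3 - <<'E'
from h import *
a=crop("pics/top0.png",310,135,80,95,6,"pics/tstand.png")
b=crop("pics/side0.png",300,155,110,110,5,"pics/sstand.png")
a=crop("pics/top0.png",235,195,55,55,8,"pics/tcup.png")
b=crop("pics/side0.png",225,150,55,60,8,"pics/scup.png")
h=max(a.shape[0],b.shape[0]);x=np.zeros((h,a.shape[1]+b.shape[1],3),np.uint8);x[:a.shape[0],:a.shape[1]]=a;x[:b.shape[0],a.shape[1]:]=b
cv2.imwrite("pics/cupcrop.png",x[:, :800])
E
```

```text
(no output)
```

View pics/tstand.png

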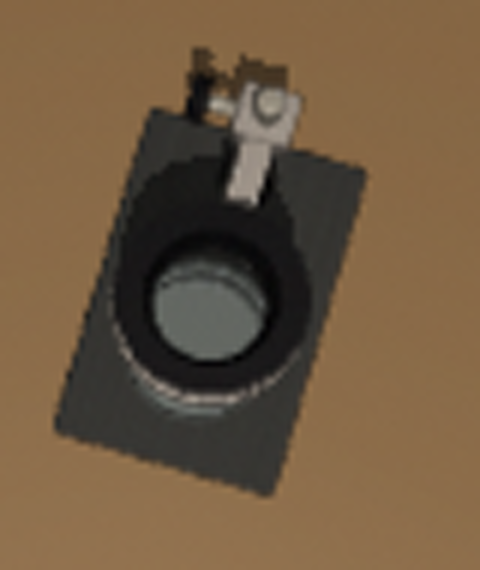

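View pics/sstand.png

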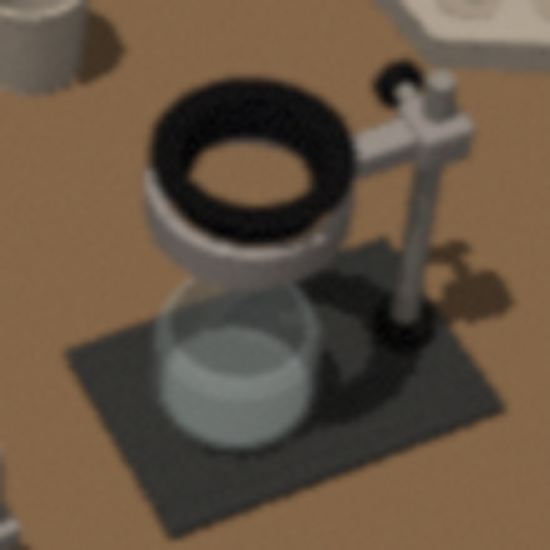

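View pics/cupcrop.png

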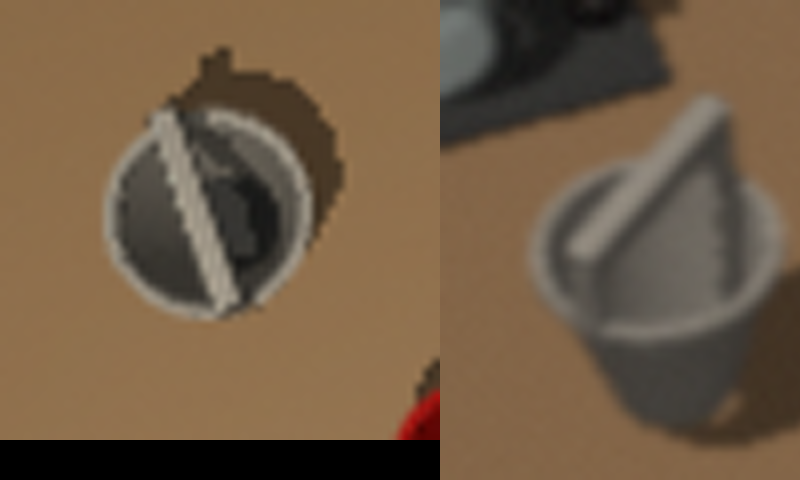

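```bash
python3 - <<'E'
from h import *
T=viewer.get_calibration("top");S=viewer.get_calibration("side")
def ft(u,x0,y0,s): return np.array([(u[0]+.5)/s-.5+x0,(u[1]+.5)/s-.5+y0])
t=lambda u:ft(u,310,135,6); s=lambda u:ft(u,300,155,5)
print("plate top");P=[atz(T,t(u),.008) for u in [(153,108),(367,173),(272,496),(57,432)]]
print(np.round(P,4), np.linalg.norm(P[0]-P[3]),np.linalg.norm(P[0]-P[1]))
Q=[atz(S,s(u),.008) for u in [(388,238),(503,407),(177,535),(68,352)]]
print(np.round(Q,4),np.linalg.norm(Q[0]-Q[3]),np.linalg.norm(Q[0]-Q[1]))
for A in (P,Q):
    A=np.array(A); ax=(A[0]+A[1]-A[2]-A[3]); c=A.mean(0); ax/=np.linalg.norm(ax)
    print("origin",c-ax*.025,"yaw",np.degrees(np.arctan2(ax[1],ax[0])))
# handle
tc=lambda u:ft(u,235,195,8); sc=lambda u:ft(u,225,150,8)
a,b=[atz(T,tc(u),.088) for u in [(167,112),(229,306)]]
print("handle T",a,b,np.linalg.norm(a-b),(a+b)/2)
a2,b2=[atz(S,sc(u),.088) for u in [(712-440,100),(585-440,248)]]
print("handle S",a2,b2,np.linalg.norm(a2-b2),(a2+b2)/2)
print("lip T",atz(T,tc((209,213)),.059))
print("lip S",atz(S,sc(((528+785)/2-440,247)),.059))
# sleeve: flange outline centre
print("sleeve tri",tri(T,t((213,297)),S,s((253,161))))
E
```

```text
plate top
[[ 0.6592  0.006   0.008 ]
 [ 0.6299 -0.0973  0.008 ]
 [ 0.4735 -0.0546  0.008 ]
 [ 0.501   0.0477  0.008 ]] 0.16358523580569037 0.10741884598776762
[[ 0.659   0.0061  0.008 ]
 [ 0.6289 -0.0964  0.008 ]
 [ 0.4747 -0.0555  0.008 ]
 [ 0.502   0.0491  0.008 ]] 0.16276290818882191 0.10681313650694098
origin [ 0.54171893 -0.01808556  0.008     ] yaw -15.016097337841973
origin [ 0.54200627 -0.01768541  0.008     ] yaw -15.088784408255595
handle T [0.48297922 0.214708   0.088     ] [0.41958961 0.19104603 0.088     ] 0.06766189130279114 [0.45128442 0.20287701 0.088     ]
handle S [0.48222496 0.21825125 0.088     ] [0.42215957 0.19341799 0.088     ] 0.06499647646933425 [0.45219227 0.20583462 0.088     ]
lip T [0.45166888 0.20384838 0.059     ]
lip S [0.45111819 0.20559955 0.059     ]
sleeve tri (array([ 0.54270724, -0.01755286,  0.16078762]), np.float64(0.002005406817041572))
```

```bash
cat >> h.py <<'E'
def goal(pos,ang):
    """shift/turn in tool axes for a down-pointing pose with tool x at ang (deg), nearest of two"""
    o=telemetry.get_obs(); M=rot(o["eef_rot"]); out=[]
    for a in (ang,ang+180):
        a=np.radians(a); x=np.array([np.cos(a),np.sin(a),0]);z=np.array([0,0,-1.]);G=np.c_[x,np.cross(z,x),z]
        out.append(np.degrees(R.from_matrix(M.T@G).as_rotvec()))
    sh=M.T@(np.array(pos)-o["eef_pos"])
    for r in sorted(out,key=np.linalg.norm): print("shift",np.round(sh,4),"turn",np.round(r,2))
    print("t",o["time_s"],"q",np.round(o["q"],2),"pos",np.round(o["eef_pos"],4),"F",np.round(o["wrist_force"],2),"op",round(o["opening"],3),"x ang",round(np.degrees(np.arctan2(M[1,0],M[0,0])),2),"tilt",np.round(M[:,2],4))
E
python3 - <<'E'
from h import *
goal([.4515,.204,.17],111.2)
E
```

```text
shift [-0.2011  0.3251  0.0693] turn [  0.    -0.   -45.88]
shift [-0.2011  0.3251  0.0693] turn [ -0.    -0.   134.12]
t 1.05 q [ 0.93  0.18  1.61  0.    1.35 -0.21] pos [0.2401 0.5225 0.2393] F [-0.28  0.08  0.72] op 0.996 x ang 65.32 tilt [ 0.e+00  1.e-04 -1.e+00]
```

Emit:
step_arm([
  [[-0.201, 0.325, 0.069], [0, 0, -45.9]],
  [[-0.201, 0.325, 0.069], [0, 0, -45.9]],
  [[-0.201, 0.325, 0.069], [0, 0, -45.9]],
  [[-0.201, 0.325, 0.069], [0, 0, -45.9]],
  [[-0.201, 0.325, 0.069], [0, 0, -45.9]],
])

```text
time_s: 1.55
eef_pos: [0.3643, 0.3367, 0.1992]
eef_rot: [0.0, 0.613, 0.79, 0.0]
wrist_force: [1.1, 0.4, -0.4]
opening: 1.002
```

```bash
python3 - <<'E'
from h import *
goal([.4515,.204,.17],111.2)
E
```

```text
shift [-0.1501  0.0516  0.0292] turn [ 0.04 -0.01 -6.85]
shift [-0.1501  0.0516  0.0292] turn [-1.0000e-02 -6.0000e-02  1.7315e+02]
t 1.55 q [ 0.51  0.04  1.84 -0.    1.25 -1.31] pos [0.3643 0.3367 0.1992] F [ 1.08  0.37 -0.35] op 1.002 x ang 104.35 tilt [ 6.e-04  3.e-04 -1.e+00]
```

Emit:
step_arm([
  [[-0.15, 0.052, 0.029], [0, 0, -6.9]],
  [[-0.15, 0.052, 0.029], [0, 0, -6.9]],
  [[-0.15, 0.052, 0.029], [0, 0, -6.9]],
  [[-0.15, 0.052, 0.029], [0, 0, -6.9]],
  [[-0.15, 0.052, 0.029], [0, 0, -6.9]],
])

```text
time_s: 2.05
eef_pos: [0.451, 0.2037, 0.17]
eef_rot: [-0.0, 0.569, 0.823, -0.0]
wrist_force: [-0.4, 0.9, 0.7]
opening: 1.004
```

```bash
python3 - <<'E'
from h import *
goal([.4515,.204,.17],111.2)
W=viewer.get_calibration("wrist");im=viewer.camera("wrist");cv2.imwrite("pics/w1.png",im[:,:,::-1]);np.save("w1.npy",W,allow_pickle=True)
for z in (.088,): print(proj(W,[[.4515,.204,z]]))
c=(.4515,.204)
a=np.radians(21.2);d=np.array([np.cos(a),np.sin(a),0])*.035;n=np.array([-np.sin(a),np.cos(a),0])*.005;C=np.array([*c,.088])
L=[C+s*d+t*n for s in np.linspace(-1,1,20) for t in(-1,1)]
im=crop("pics/w1.png",120,0,400,400,2,"pics/w1o.png",[(proj(W,circ(*c,.059,.0355)),(0,255,0)),(proj(W,L),(0,0,255))])
cv2.imwrite("pics/w1o.png",cv2.resize(im,(600,600)))
E
```

```text
shift [0.0001 0.0006 0.    ] turn [-0.04 -0.01 -0.5 ]
shift [0.0001 0.0006 0.    ] turn [-2.000e-02  6.000e-02  1.795e+02]
t 2.05 q [ 0.18  0.08  1.87  0.    1.19 -1.75] pos [0.451  0.2037 0.17  ] F [-0.43  0.94  0.68] op 1.004 x ang 110.7 tilt [-7.e-04 -0.e+00 -1.e+00]
[[318.31761262 209.06152735]]
```

View pics/w1o.png

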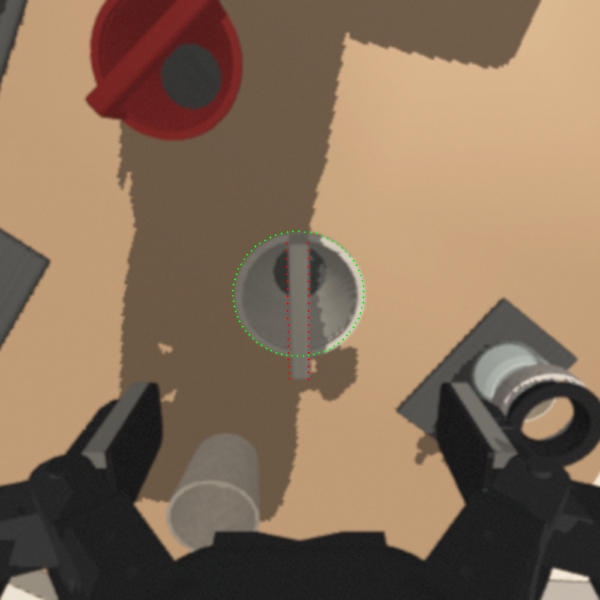

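Overlay check: the predicted lip and handle fall on the grey cup at (300,295) in the wrist crop. The red cup at (165,60) is clear. I'm going down.

Emit:
step_arm([
  [[0, 0.0005, 0.04], [0, 0, -0.3]],
  [[0, 0.0005, 0.075], [0, 0, -0.3]],
  [[0, 0.0005, 0.097], [0, 0, -0.3]],
  [[0, 0.0005, 0.097], [0, 0, -0.3]],
], fingers=60)

```text
time_s: 2.5
eef_pos: [0.4472, 0.2065, 0.0706]
eef_rot: [-0.002, 0.564, 0.826, -0.002]
wrist_force: [-0.4, 0.9, 0.5]
opening: 0.599
```

Emit:
step_arm([
  [[0, 0, 0], [0, 0, 0]],
  [[0, 0, 0], [0, 0, 0]],
  [[0, 0, 0], [0, 0, 0]],
  [[0, 0, 0], [0, 0, 0]],
  [[0, 0, 0], [0, 0, 0]],
], fingers=0)

```text
time_s: 3.0
eef_pos: [0.4523, 0.2055, 0.075]
eef_rot: [0.001, 0.565, 0.825, 0.001]
wrist_force: [-0.1, -0.9, 7.4]
opening: 0.101
```

```bash
python3 - <<'E'
from h import *
for i in range(3):
    W=viewer.get_calibration("wrist");im=viewer.camera("wrist");goal([.4515,.204,.073],111.2)
cv2.imwrite("pics/w2.png",im[:,:,::-1])
E
```

```text
shift [-0.001  -0.0013  0.002 ] turn [0.19 0.05 0.01]
shift [-0.001  -0.0013  0.002 ] turn [-7.0000e-02  3.0000e-01 -1.7999e+02]
t 3.05 q [ 0.19  0.23  1.93 -0.    0.99 -1.75] pos [0.4523 0.2054 0.075 ] F [-0.34 -1.31  7.27] op 0.099 x ang 111.21 tilt [ 3.4e-03  4.0e-04 -1.0e+00]
shift [-0.001  -0.0013  0.002 ] turn [0.19 0.05 0.  ]
shift [-0.001  -0.0013  0.002 ] turn [-7.0e-02  3.0e-01 -1.8e+02]
t 3.1 q [ 0.19  0.23  1.93 -0.    0.99 -1.75] pos [0.4523 0.2054 0.075 ] F [ 0.41 -2.19  8.09] op 0.101 x ang 111.2 tilt [ 3.4e-03  5.0e-04 -1.0e+00]
shift [-0.001  -0.0013  0.002 ] turn [ 0.19  0.04 -0.  ]
shift [-0.001  -0.0013  0.002 ] turn [ 7.0e-02 -3.0e-01  1.8e+02]
t 3.15 q [ 0.19  0.23  1.93 -0.    0.99 -1.75] pos [0.4524 0.2054 0.075 ] F [ 0.05 -1.26  6.2 ] op 0.102 x ang 111.2 tilt [ 3.4e-03  5.0e-04 -1.0e+00]
```

View pics/w2.png

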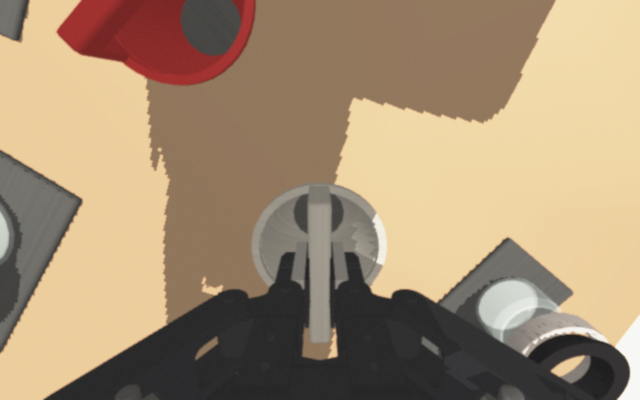

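Emit:
step_arm([
  [[0, 0, -0.02], [0, 0, 0]],
  [[0, 0, -0.06], [0, 0, 0]],
  [[0, 0, -0.11], [0, 0, 0]],
  [[0, 0, -0.16], [0, 0, 0]],
  [[0, 0, -0.2], [0, 0, 0]],
])

```text
time_s: 3.65
eef_pos: [0.451, 0.2054, 0.2767]
eef_rot: [0.001, 0.565, 0.825, 0.001]
wrist_force: [1.1, 0.2, -1.0]
opening: 0.101
```

```bash
python3 - <<'E'
from h import *
goal([.542,-.018,.28],111.2)
E
```

```text
shift [-0.2412  0.0041 -0.0033] turn [0.16 0.01 0.  ]
shift [-0.2412  0.0041 -0.0033] turn [-2.0e-02  2.5e-01 -1.8e+02]
t 3.65 q [ 0.19 -0.03  1.76  0.    1.41 -1.75] pos [0.451  0.2054 0.2767] F [ 1.06  0.16 -1.  ] op 0.101 x ang 111.2 tilt [ 2.7e-03  8.0e-04 -1.0e+00]
```

Emit:
step_arm([
  [[-0.03, 0.001, -0.01], [0, 0, 0]],
  [[-0.08, 0.002, -0.01], [0, 0, 0]],
  [[-0.13, 0.003, -0.01], [0, 0, 0]],
  [[-0.18, 0.004, -0.01], [0, 0, 0]],
  [[-0.22, 0.004, -0.01], [0, 0, 0]],
])

```text
time_s: 4.15
eef_pos: [0.5345, -0.0009, 0.2836]
eef_rot: [0.0, 0.565, 0.825, 0.0]
wrist_force: [0.6, 0.3, -1.4]
opening: 0.1
```

Emit:
step_arm([
  [[-0.02, 0, 0], [0, 0, 0]],
  [[-0.02, 0, 0], [0, 0, 0]],
  [[-0.02, 0, 0], [0, 0, 0]],
  [[-0.02, 0, 0], [0, 0, 0]],
])

```text
time_s: 4.55
eef_pos: [0.5409, -0.0159, 0.2833]
eef_rot: [-0.0, 0.565, 0.825, 0.0]
wrist_force: [0.3, -0.5, -1.9]
opening: 0.102
```

```bash
python3 - <<'E'
from h import *
goal([.542,-.018,.28],111.2)
for n in("wrist","top","side"):
    W=viewer.get_calibration(n);np.save(n+"3.npy",W,allow_pickle=True);im=viewer.camera(n);cv2.imwrite(f"pics/{n}3.png",im[:,:,::-1])
goal([.542,-.018,.28],111.2)
o=telemetry.get_obs();C=o["eef_pos"]-[0,0,.0]
T=viewer.get_calibration("top");S=viewer.get_calibration("side")
print(proj(T,[C]),proj(S,[C]))
E
```

```text
shift [-0.0023  0.0003  0.0033] turn [-0.01 -0.04  0.06]
shift [-0.0023  0.0003  0.0033] turn [ 6.0000e-02 -1.0000e-02 -1.7994e+02]
t 4.55 q [-0.25  0.07  1.64  0.    1.43 -2.19] pos [ 0.5409 -0.0159  0.2833] F [ 0.27 -0.49 -1.94] op 0.102 x ang 111.26 tilt [-3.e-04  5.e-04 -1.e+00]
shift [-0.0024  0.0001  0.0034] turn [ 0.01 -0.01  0.11]
shift [-0.0024  0.0001  0.0034] turn [ 1.0000e-02  2.0000e-02 -1.7989e+02]
t 4.7 q [-0.25  0.07  1.64  0.    1.43 -2.19] pos [ 0.5411 -0.0158  0.2834] F [ 0.24 -0.96 -2.03] op 0.099 x ang 111.31 tilt [ 1.e-04  2.e-04 -1.e+00]
[[346.63081375 176.44080978]] [[353.14995214 139.97563754]]
```

View pics/wrist3.png

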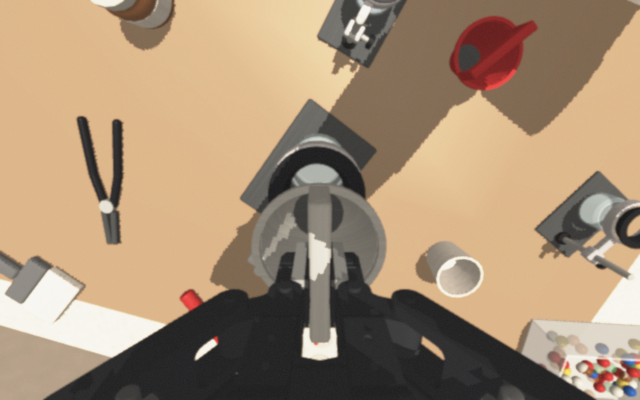

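View pics/side3.png

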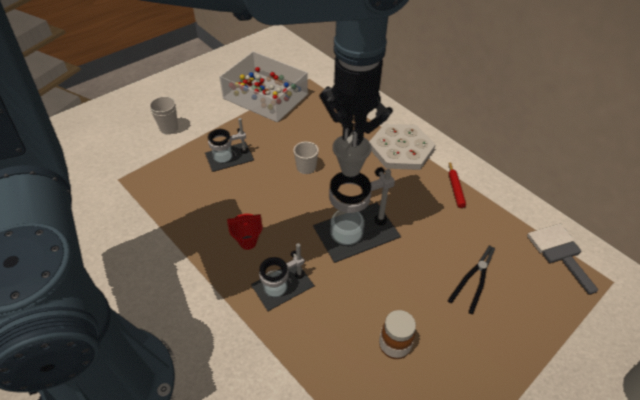

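View pics/top3.png

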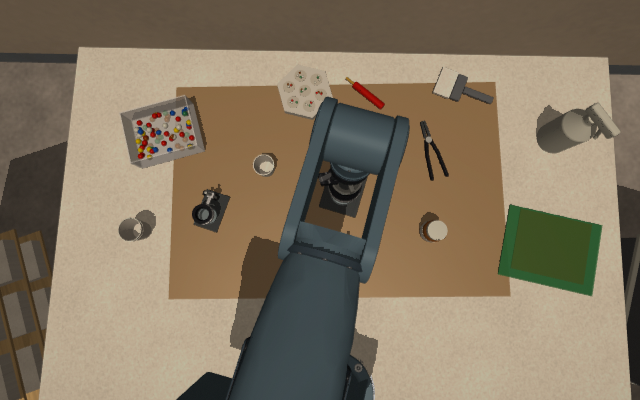

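```bash
python3 - <<'E'
from h import *
W=np.load("wrist3.npy",allow_pickle=True).item();S=np.load("side3.npy",allow_pickle=True).item()
tc=np.array([.5410,-.0158,.2834]); b=tc-[0,0,.075]; c=b[:2]
def cup(b,t=(0,0)): return [circ(b[0],b[1],b[2]+.059,.0355),circ(b[0],b[1],b[2],.018)]
G=(0,255,0);Rd=(0,0,255);B=(255,128,0)
st=(.542,-.018)
def draw(f,C,x0,y0,w,h,s,out):
    crop(f,x0,y0,w,h,s,out,[(proj(C,p),G) for p in cup(b)]+[(proj(C,circ(*st,.1608,.041)),Rd),(proj(C,circ(*st,.1608,.0285)),Rd)])
draw("pics/wrist3.png",W,230,90,180,220,3,"pics/w3o.png")
draw("pics/side3.png",S,310,100,100,160,4,"pics/s3o.png")
a=cv2.imread("pics/w3o.png");bb=cv2.imread("pics/s3o.png")[:600]
cv2.imwrite("pics/w3o.png",a[:600])
cv2.imwrite("pics/s3o.png",bb)
E
```

```text
(no output)
```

View pics/w3o.png

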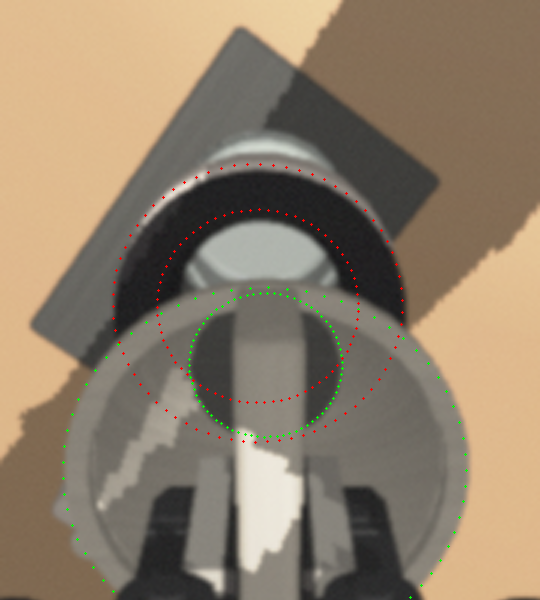

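View pics/s3o.png

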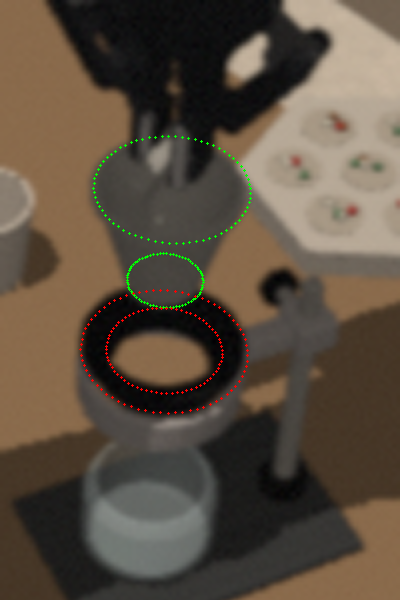

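Emit:
step_arm([
  [[-0.0023, 0.0002, 0.02], [0, 0, 0]],
  [[-0.0023, 0.0002, 0.045], [0, 0, 0]],
  [[-0.0023, 0.0002, 0.06], [0, 0, 0]],
  [[-0.0023, 0.0002, 0.068], [0, 0, 0]],
  [[-0.0023, 0.0002, 0.068], [0, 0, 0]],
])

```text
time_s: 5.2
eef_pos: [0.5417, -0.0185, 0.2143]
eef_rot: [-0.001, 0.565, 0.825, -0.0]
wrist_force: [-0.5, -0.3, -1.1]
opening: 0.099
```

```bash
python3 - <<'E'
from h import *
W=viewer.get_calibration("wrist");
im=viewer.camera("wrist");cv2.imwrite("pics/w4.png",im[:,:,::-1])
S=viewer.get_calibration("side")
im=viewer.camera("side");cv2.imwrite("pics/s4.png",im[:,:,::-1])
goal([.542,-.018,.20],111.2)
tc=telemetry.get_obs()["eef_pos"]; b=tc-[0,0,.075]
G=(0,255,0);Rd=(0,0,255)
st=(.542,-.018)
for f,C,a,out in (("pics/w4.png",W,(230,90,180,200,3),"pics/w4o.png"),("pics/s4.png",S,(310,110,100,120,5),"pics/s4o.png")):
    crop(f,*a,out,[(proj(C,circ(b[0],b[1],b[2]+.059,.0355)),G)]+[(proj(C,circ(*st,.1605,.041)),Rd)])
E
```

```text
shift [ 0.0013 -0.0005  0.0161] turn [0.05 0.04 0.03]
shift [ 0.0013 -0.0005  0.0161] turn [-6.0000e-02  8.0000e-02 -1.7997e+02]
t 5.3 q [-0.25  0.13  1.71 -0.    1.3  -2.19] pos [ 0.5429 -0.019   0.2161] F [-0.05 -0.42 -1.38] op 0.101 x ang 111.23 tilt [ 1.1e-03 -3.0e-04 -1.0e+00]
```

View pics/w4o.png

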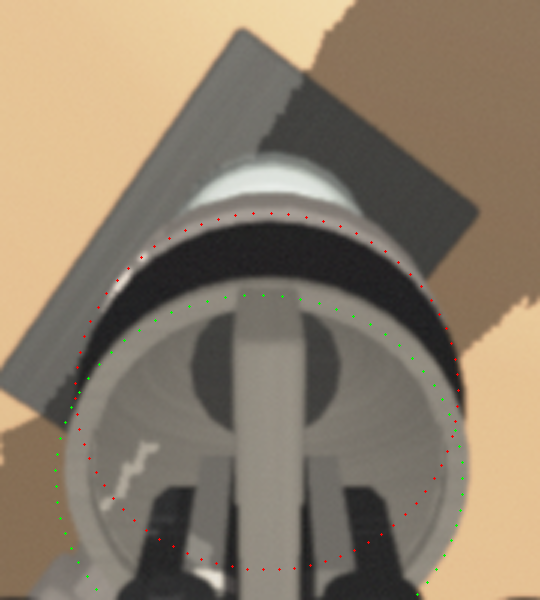

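View pics/s4o.png

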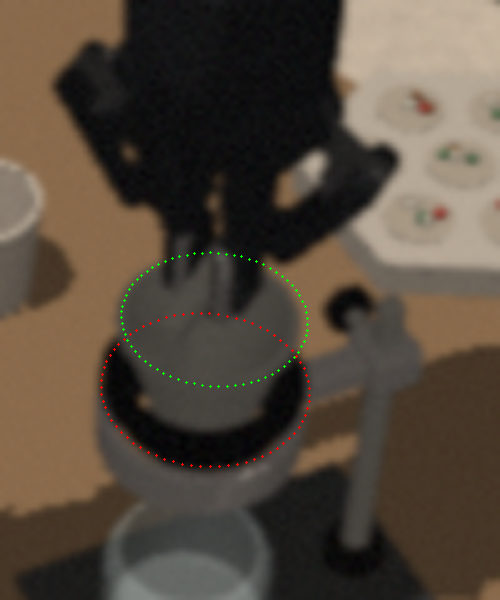

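```bash
python3 - <<'E'
from h import *
o=telemetry.get_obs();W=viewer.get_calibration("wrist");
im=viewer.camera("wrist");cv2.imwrite("pics/w5.png",im[:,:,::-1])
o2=telemetry.get_obs()
print(o["eef_pos"],o2["eef_pos"],o2["wrist_force"]);tc=o["eef_pos"];b=tc-[0,0,.075]
G=(0,255,0);Rd=(0,0,255)
st=(.542,-.018)
crop("pics/w5.png",230,90,180,200,3,"pics/w5o.png",[(proj(W,circ(b[0],b[1],b[2]+.059,.0355)),G),(proj(W,circ(b[0],b[1],b[2],.018)),G),(proj(W,circ(*st,.1605,.041)),Rd),(proj(W,[[*st,.1605]]),Rd),(proj(W,[[st[0],st[1],.1505]]),Rd),(proj(W,[[st[0]+.01,st[1],.1605]]),Rd)])
E
```

```text
[ 0.54289008 -0.01901888  0.21613395] [ 0.54311112 -0.01913176  0.21647406] [ 0.484106    0.29374238 -1.84279438]
```

View pics/w5o.png

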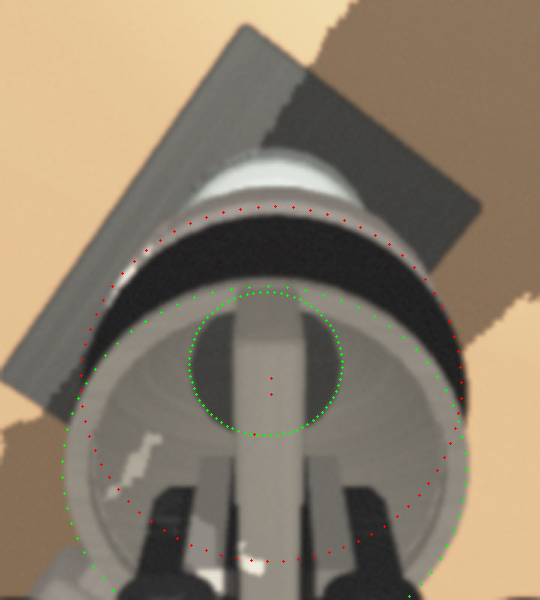

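Emit:
step_arm([
  [[0.0014, 0.0014, 0.004], [0, 0, 0]],
  [[0.0014, 0.0014, 0.008], [0, 0, 0]],
  [[0.0014, 0.0014, 0.011], [0, 0, 0]],
  [[0.0014, 0.0014, 0.013], [0, 0, 0]],
  [[0.0014, 0.0014, 0.013], [0, 0, 0]],
])

```text
time_s: 5.85
eef_pos: [0.5433, -0.0171, 0.2021]
eef_rot: [-0.0, 0.565, 0.825, 0.0]
wrist_force: [0.6, 0.7, -1.8]
opening: 0.103
```

Emit:
step_arm([
  [[0, 0, 0], [0, 0, 0]],
  [[0, 0, 0], [0, 0, 0]],
  [[0, 0, 0], [0, 0, 0]],
])

```text
time_s: 6.15
eef_pos: [0.5433, -0.0172, 0.2024]
eef_rot: [0.0, 0.565, 0.825, 0.0]
wrist_force: [0.0, 0.4, -1.5]
opening: 0.104
```

```bash
python3 - <<'E'
from h import *
o=telemetry.get_obs();W=viewer.get_calibration("wrist");
im=viewer.camera("wrist");cv2.imwrite("pics/w6.png",im[:,:,::-1])
goal([.5439,-.0171,.20],111.2)
crop("pics/w6.png",230,90,180,200,3,"pics/w6o.png")
E
```

```text
shift [-0.0001  0.0006  0.0024] turn [0.01 0.01 0.01]
shift [-0.0001  0.0006  0.0024] turn [-1.0000e-02  2.0000e-02 -1.7999e+02]
t 6.2 q [-0.25  0.15  1.72  0.    1.27 -2.19] pos [ 0.5433 -0.0172  0.2024] F [ 1.11  0.22 -1.64] op 0.104 x ang 111.21 tilt [ 2.e-04 -0.e+00 -1.e+00]
```

View pics/w6o.png

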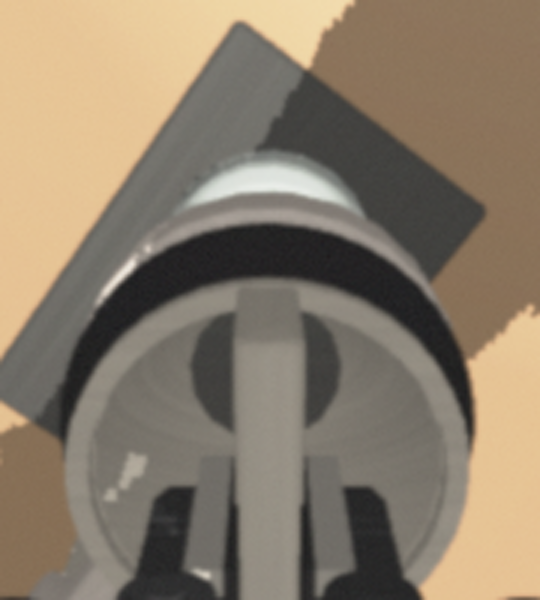

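Wrist view: the sleeve (columns 62 to 474) and the cup lip (66 to 470) share the centre column, 268. I'll lower slowly until I feel contact.

Emit:
step_arm([
  [[0, 0.0003, 0.001], [0, 0, 0]],
  [[0, 0.0003, 0.002], [0, 0, 0]],
  [[0, 0.0003, 0.003], [0, 0, 0]],
  [[0, 0.0003, 0.004], [0, 0, 0]],
  [[0, 0.0003, 0.004], [0, 0, 0]],
])

```text
time_s: 6.7
eef_pos: [0.5438, -0.0171, 0.1991]
eef_rot: [0.0, 0.565, 0.825, 0.0]
wrist_force: [-0.6, 1.7, 4.6]
opening: 0.104
```

Emit:
step_arm([
  [[0, 0, 0.001], [0, 0, 0]],
  [[0, 0, 0.001], [0, 0, 0]],
  [[0, 0, 0.002], [0, 0, 0]],
  [[0, 0, 0.002], [0, 0, 0]],
])

```text
time_s: 7.1
eef_pos: [0.5438, -0.0171, 0.1972]
eef_rot: [0.0, 0.565, 0.825, 0.0]
wrist_force: [-0.7, 2.5, 4.1]
opening: 0.102
```

Emit:
step_arm([
  [[0.0005, 0, 0.001], [0, 0, 0]],
  [[0.0005, 0, 0.001], [0, 0, 0]],
  [[0.0005, 0, 0.002], [0, 0, 0]],
  [[0.0005, 0, 0.002], [0, 0, 0]],
])

```text
time_s: 7.5
eef_pos: [0.5438, -0.0169, 0.1953]
eef_rot: [0.001, 0.565, 0.825, 0.0]
wrist_force: [-0.7, 0.3, 4.4]
opening: 0.103
```

```bash
python3 - <<'E'
from h import *
F=[]
for i in range(2):
    im=viewer.camera("side");F.append(telemetry.get_obs()["wrist_force"])
cv2.imwrite("pics/s7.png",im[:,:,::-1])
im=viewer.camera("wrist");cv2.imwrite("pics/w7.png",im[:,:,::-1])
goal([.5439,-.0171,.20],111.2);print(np.round(F,2))
a=crop("pics/w7.png",240,120,160,150,3,"pics/w7o.png")
b=crop("pics/s7.png",315,135,70,90,5,"pics/s7o.png")
x=np.zeros((450,a.shape[1]+b.shape[1]),np.uint8)
cv2.imwrite("pics/j7.png",np.hstack([a,b[:450]]))
E
```

```text
shift [-0.0002  0.0001 -0.0047] turn [0.06 0.07 0.02]
shift [-0.0002  0.0001 -0.0047] turn [-1.0000e-01  9.0000e-02 -1.7998e+02]
t 7.65 q [-0.25  0.16  1.73 -0.    1.26 -2.19] pos [ 0.5438 -0.0169  0.1953] F [-0.37  0.91  5.31] op 0.103 x ang 111.22 tilt [ 1.4e-03 -7.0e-04 -1.0e+00]
[[-0.51 -0.5   4.38]
 [-0.1   1.01  4.79]]
```

View pics/j7.png

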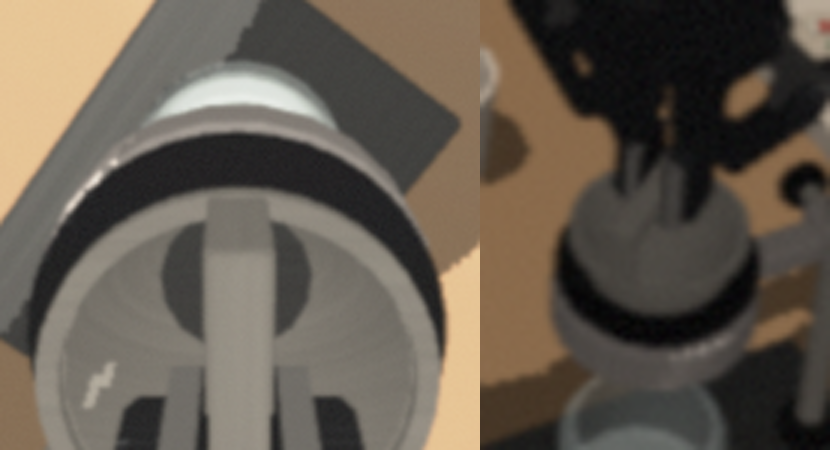

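Lateral force is now near zero. Sliding goes on at about 6 N of load, measured against the -1.8 N hanging baseline. I'll continue in small steps.

Emit:
step_arm([
  [[0, 0, 0.0005], [0, 0, 0]],
  [[0, 0, 0.001], [0, 0, 0]],
  [[0, 0, 0.0015], [0, 0, 0]],
  [[0, 0, 0.002], [0, 0, 0]],
  [[0, 0, 0.002], [0, 0, 0]],
])

```text
time_s: 8.15
eef_pos: [0.5438, -0.0169, 0.1933]
eef_rot: [0.001, 0.565, 0.825, 0.0]
wrist_force: [-0.4, 0.3, 5.2]
opening: 0.097
```

Emit:
step_arm([
  [[0, 0, 0.0005], [0, 0, 0]],
  [[0, 0, 0.001], [0, 0, 0]],
  [[0, 0, 0.0015], [0, 0, 0]],
  [[0, 0, 0.0015], [0, 0, 0]],
])

```text
time_s: 8.55
eef_pos: [0.5438, -0.017, 0.1918]
eef_rot: [0.001, 0.565, 0.825, 0.0]
wrist_force: [-1.0, 0.8, 5.3]
opening: 0.104
```

Emit:
step_arm([
  [[0, 0, 0.0005], [0, 0, 0]],
  [[0, 0, 0.001], [0, 0, 0]],
  [[0, 0, 0.001], [0, 0, 0]],
])

```text
time_s: 8.85
eef_pos: [0.5438, -0.0169, 0.1908]
eef_rot: [0.001, 0.565, 0.825, 0.0]
wrist_force: [-0.8, 1.0, 5.0]
opening: 0.101
```

Emit:
step_arm([
  [[0, 0, 0.0005], [0, 0, 0]],
  [[0, 0, 0.001], [0, 0, 0]],
  [[0, 0, 0.001], [0, 0, 0]],
])

```text
time_s: 9.15
eef_pos: [0.5438, -0.017, 0.1898]
eef_rot: [0.001, 0.565, 0.825, 0.0]
wrist_force: [-0.2, 0.1, 4.4]
opening: 0.102
```

Emit:
step_arm([
  [[0, 0, 0.0005], [0, 0, 0]],
  [[0, 0, 0.001], [0, 0, 0]],
  [[0, 0, 0.001], [0, 0, 0]],
])

```text
time_s: 9.45
eef_pos: [0.5438, -0.0169, 0.1888]
eef_rot: [0.001, 0.565, 0.825, 0.0]
wrist_force: [-1.2, 0.7, 5.5]
opening: 0.102
```

Emit:
step_arm([
  [[0, 0, 0.0005], [0, 0, 0]],
  [[0, 0, 0.001], [0, 0, 0]],
  [[0, 0, 0.001], [0, 0, 0]],
])

```text
time_s: 9.75
eef_pos: [0.5439, -0.017, 0.1884]
eef_rot: [0.001, 0.565, 0.825, 0.0]
wrist_force: [-2.3, 0.5, 8.8]
opening: 0.102
```

Emit:
step_arm([
  [[0, 0, 0.0005], [0, 0, 0]],
  [[0, 0, 0.0005], [0, 0, 0]],
  [[0, 0, 0.0005], [0, 0, 0]],
])

```text
time_s: 10.05
eef_pos: [0.544, -0.017, 0.1882]
eef_rot: [0.001, 0.565, 0.825, 0.0]
wrist_force: [-3.6, 1.1, 10.7]
opening: 0.103
```

Solid stop: the force is rising at about the cushion's slope and the load is about 12.5 N. I'll check the picture before unloading.

```bash
python3 - <<'E'
from h import *
im=viewer.camera("side");cv2.imwrite("pics/s8.png",im[:,:,::-1])
im=viewer.camera("wrist");cv2.imwrite("pics/w8.png",im[:,:,::-1])
goal([.5439,-.0171,.20],111.2)
a=crop("pics/w8.png",240,120,160,150,3,"pics/w8o.png")
b=crop("pics/s8.png",315,135,70,90,5,"pics/s8o.png")
cv2.imwrite("pics/j8.png",np.hstack([a,b[:450]]))
E
```

```text
shift [-0.0001 -0.0001 -0.0118] turn [0.09 0.09 0.02]
shift [-0.0001 -0.0001 -0.0118] turn [-1.4000e-01  1.4000e-01 -1.7998e+02]
t 10.15 q [-0.25  0.16  1.74 -0.    1.24 -2.19] pos [ 0.544  -0.017   0.1882] F [-2.37  0.67 10.43] op 0.1 x ang 111.22 tilt [ 2.e-03 -9.e-04 -1.e+00]
```

View pics/j8.png

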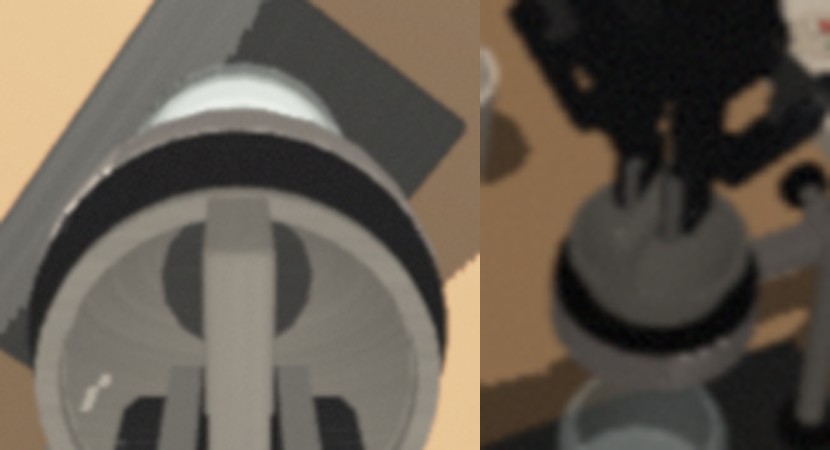

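Emit:
step_arm([
  [[0, 0, -0.001], [0, 0, 0]],
  [[0, 0, -0.002], [0, 0, 0]],
  [[0, 0, -0.002], [0, 0, 0]],
  [[0, 0, -0.002], [0, 0, 0]],
])

```text
time_s: 10.55
eef_pos: [0.5437, -0.0168, 0.1887]
eef_rot: [0.001, 0.565, 0.825, 0.0]
wrist_force: [-0.6, 0.2, 3.6]
opening: 0.095
```

Emit:
step_arm([
  [[0, 0, -0.0008], [0, 0, 0]],
  [[0, 0, -0.0008], [0, 0, 0]],
  [[0, 0, -0.0008], [0, 0, 0]],
])

```text
time_s: 10.85
eef_pos: [0.5435, -0.0168, 0.189]
eef_rot: [0.0, 0.565, 0.825, 0.0]
wrist_force: [2.0, -1.7, 1.7]
opening: 0.098
```

Emit:
step_arm([
  [[0, 0, 0], [0, 0, 0]],
  [[0, 0, 0], [0, 0, 0]],
  [[0, 0, 0], [0, 0, 0]],
  [[0, 0, 0], [0, 0, 0]],
], fingers=50)

```text
time_s: 11.25
eef_pos: [0.543, -0.0165, 0.1888]
eef_rot: [-0.0, 0.565, 0.825, -0.0]
wrist_force: [-0.5, 0.3, 0.3]
opening: 0.497
```

Emit:
step_arm([
  [[0, 0, -0.01], [0, 0, 0]],
  [[0, 0, -0.03], [0, 0, 0]],
  [[0, 0, -0.06], [0, 0, 0]],
  [[0, 0, -0.09], [0, 0, 0]],
  [[0, 0, -0.12], [0, 0, 0]],
])

```text
time_s: 11.75
eef_pos: [0.5432, -0.0166, 0.3111]
eef_rot: [0.0, 0.565, 0.825, 0.0]
wrist_force: [0.7, -0.0, -1.0]
opening: 0.499
```

```bash
python3 - <<'E'
from h import *
goal([.35,.25,.33],111.2)
im=viewer.camera("side");cv2.imwrite("pics/s9.png",im[:,:,::-1])
W=viewer.get_calibration("wrist");im=viewer.camera("wrist");cv2.imwrite("pics/w9.png",im[:,:,::-1])
a=crop("pics/w9.png",220,100,200,180,2,"pics/w9o.png")
b=crop("pics/s9.png",310,125,90,90,4,"pics/s9o.png")
cv2.imwrite("pics/j9.png",np.hstack([a,b]))
E
```

```text
shift [ 0.3185 -0.0836 -0.019 ] turn [0.03 0.02 0.02]
shift [ 0.3185 -0.0836 -0.019 ] turn [-3.0000e-02  4.0000e-02 -1.7998e+02]
t 11.75 q [-0.25  0.06  1.6  -0.    1.49 -2.19] pos [ 0.5432 -0.0166  0.3111] F [ 0.68 -0.03 -1.01] op 0.499 x ang 111.22 tilt [ 5.e-04 -2.e-04 -1.e+00]
```

View pics/j9.png

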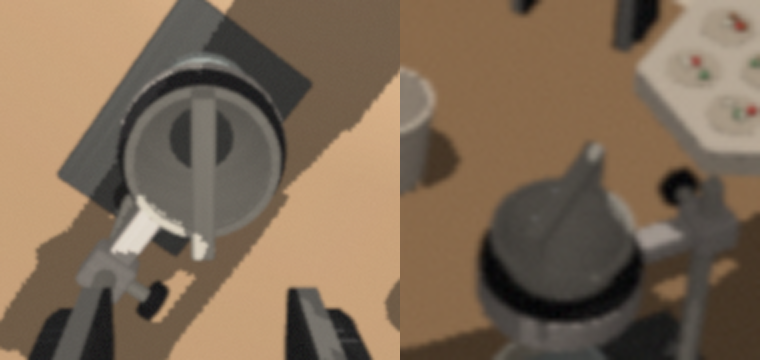

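Emit:
step_arm([
  [[0.05, -0.01, -0.02], [0, 0, 0]],
  [[0.1, -0.02, -0.03], [0, 0, 0]],
  [[0.15, -0.03, -0.03], [0, 0, 0]],
  [[0.2, -0.04, -0.03], [0, 0, 0]],
  [[0.25, -0.06, -0.03], [0, 0, 0]],
])

```text
time_s: 12.35
eef_pos: [0.4037, 0.187, 0.3391]
eef_rot: [-0.0, 0.565, 0.825, 0.0]
wrist_force: [-0.1, 1.2, -0.1]
opening: 0.502
```

Emit:
step_arm([
  [[0.04, -0.03, 0], [0, 0, 0]],
  [[0.08, -0.06, 0], [0, 0, 0]],
  [[0.08, -0.06, 0], [0, 0, 0]],
  [[0.08, -0.06, 0], [0, 0, 0]],
])

```text
time_s: 12.75
eef_pos: [0.3194, 0.2389, 0.3393]
eef_rot: [0.0, 0.564, 0.826, 0.0]
wrist_force: [1.3, 0.4, -0.8]
opening: 0.499
```

```bash
python3 - <<'E'
from h import *
G=(0,255,0);Rd=(0,0,255);B=(255,160,0)
st=(.5425,-.0178); zt=.1505
out=[]
for n,a in (("top",(305,135,90,95,4)),("side",(300,125,100,95,4))):
    C=viewer.get_calibration(n);im=viewer.camera(n);cv2.imwrite(f"pics/{n}10.png",im[:,:,::-1])
    u=zt-.039
    out.append(crop(f"pics/{n}10.png",*a,"pics/x.png"))
    out.append(crop(f"pics/{n}10.png",*a,"pics/x.png",[(proj(C,circ(*st,u+.059,.0355)),G),(proj(C,circ(*st,zt,.041)),Rd)]))
w=min(o.shape[1] for o in out);h=min(o.shape[0] for o in out)
o=[x[:h,:w] for x in out]
x=np.vstack([np.hstack(o[:2]),np.hstack(o[2:])]);print(x.shape)
cv2.imwrite("pics/j10.png",cv2.resize(x,None,fx=.78,fy=.78,interpolation=cv2.INTER_AREA))
E
```

```text
(760, 720, 3)
```

View pics/j10.png

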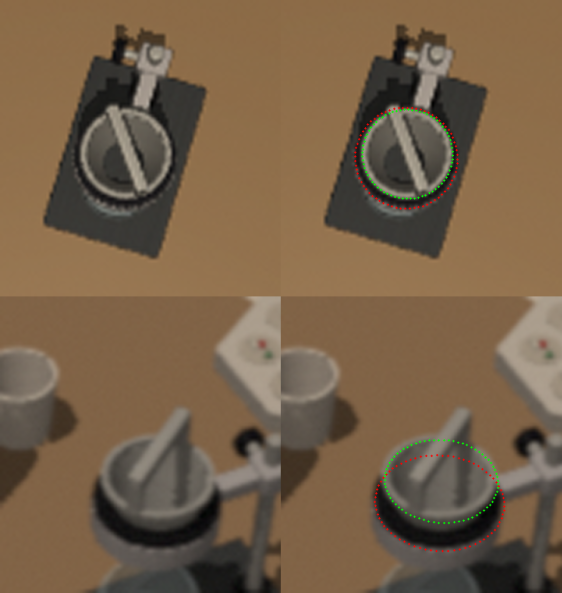

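View pics/side10.png

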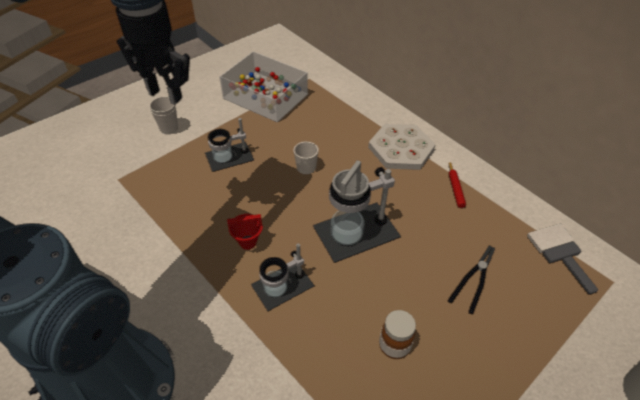

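```bash
python3 - <<'E'
from h import *
C=viewer.get_calibration("side")
st=np.array([.5425,-.0178]);d=C["origin"][:2]-st;d/=np.linalg.norm(d)
for z,r in [(.1605,.041),(.1505,.041),(.1465,.042),(.1265,.042)]: print(z,proj(C,[[*(st+d*r),z]]).round(1))
u=int(round(proj(C,[[*(st+d*.042),.1465]])[0,0]))
for f in ("side0","side10"):
    g=cv2.imread(f"pics/{f}.png",0); print(f,u,[(v,int(g[v,u-1:u+2].mean())) for v in range(190,216)])
a=crop("pics/side0.png",322,160,60,60,6,"pics/x.png");b=crop("pics/side10.png",322,160,60,60,6,"pics/x.png")
cv2.imwrite("pics/j11.png",cv2.convertScaleAbs(np.hstack([a,b]),alpha=1.6))
E
```

```text
0.1605 [[349.4 202.6]]
0.1505 [[349.2 206. ]]
0.1465 [[349.  207.7]]
0.1265 [[348.5 214.3]]
side0 349 [(190, 106), (191, 105), (192, 106), (193, 107), (194, 104), (195, 89), (196, 49), (197, 20), (198, 15), (199, 16), (200, 17), (201, 12), (202, 9), (203, 31), (204, 84), (205, 128), (206, 124), (207, 96), (208, 87), (209, 88), (210, 85), (211, 84), (212, 80), (213, 72), (214, 66), (215, 62)]
side10 349 [(190, 98), (191, 98), (192, 99), (193, 108), (194, 119), (195, 106), (196, 80), (197, 67), (198, 61), (199, 52), (200, 27), (201, 14), (202, 18), (203, 17), (204, 17), (205, 50), (206, 89), (207, 87), (208, 85), (209, 86), (210, 84), (211, 83), (212, 80), (213, 70), (214, 65), (215, 61)]
```

View pics/j11.png

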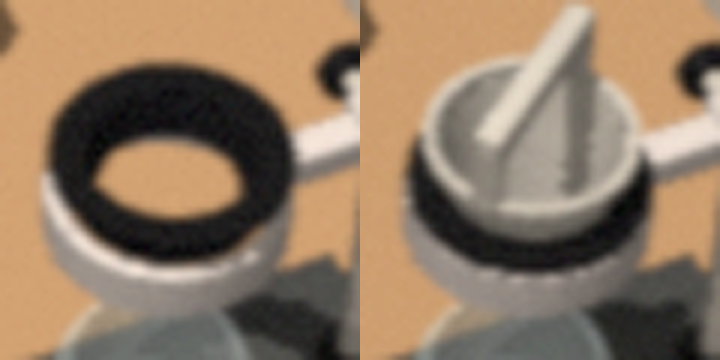

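The ring's bright upper face shows below the flange before pressing (rows 204–206) and is gone afterwards, so the flange sits on the ring. The cup is upright and centred, and the bystanders are where they were. Handing in.

```bash
python3 -c "
from bench import ticket;print(ticket.hand_in())"
```

```text
the job is handed in; nothing more can be done
None
```

The grey steel sieve cup is seated in the sleeve of the large stand, with the sleeve pressed down to its stop. I let go, moved the arm clear and handed the job in at about 13 s of robot time.

- **Pressing:** The sleeve slid at about 6–7 N of load for roughly 11 mm, then hit a solid stop. I stopped pressing at about 12.5 N of load including the cup's weight, against the 20 N limit, and unloaded before opening the fingers.
- **Sleeve home:** In the side view, the ring's bright upper face below the flange was visible before pressing and gone afterwards. The overlay puts the sleeve top at about 0.150 m, down from about 0.1605 m.
- **Cup:** In the top and side overlays it is centred to within about 1 mm and looks upright.
- **Bystanders:** The jar, paper cup and pliers look unmoved in the last side picture; I judged that by eye and did not measure it.
- **Disagreements:** The first camera estimate of the centre was 1–1.5 mm off the wrist view, so I followed the wrist view. The contact height came out about 3 mm above the prediction. The last ring-edge check agreed only to about one pixel.

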